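# Turn over the vial box on its sloping rack

### The job

The suspension vials in the lidded box have settled: turn the box over. Pinch its loose lid shut while you lift it off its sloping rack and turn it, and set it down (do not drop it) upside down in the middle of the empty sloping rack, lid side flat against the rails and long side down on the ledge. The lid must not come open on the way; let go at the end and do not disturb the things around.

Things in the scene. Friction and masses are not known exactly. Their poses are not given: they have to be found in the camera images.
- box_center (a point): Centre of the closed box, which is 100 mm (its x) by 120 mm (y) by 56 mm (z): white plastic tray with loose grey lid, flush all round; about 0.4 kg, two vials rolling inside. z points out through the lid. At the start z points away from the rails, 45 degrees up, x points down the slope, y along the ledge. Lid and bottom are the only sides near enough together to grip (56 mm).
- lid_face (a point): Middle of the lid's flat outer face (100 by 120 mm, grey plastic with a blank paper label); z points outward. With the lid shut it is 28 mm from box_center along the box's z.
- box_mouth (a point): Point fixed to the white tray, where the middle of the lid's outer face is when the lid is shut. Axes as box_center.
- tin: The white tray of the box, 46 mm high, walls 4 mm; origin at the middle of the outer face of its bottom, z towards the lid.
- lid: The loose grey plastic lid, a plate 10 mm thick; origin at the middle of the plate's underside, z outward. Nothing fastens it: a 12 mm deep rim under it reaches into the tray with 2 mm play.
- full_rack: Fixed steel rack on which the box starts, lid up; 132 mm wide. Origin on the table under its middle, x level from its high end to its low end, y level along the ledge, z up. Two rails slope 45 degrees down towards +x, to a 66 mm deep ledge square to them; their inner corner is at x = 15, z = 22 mm. The box lies with a large face on the rails and a 120 mm long side on the ledge.
- spare_rack: The same kind of rack, empty at the start; origin and axes likewise. The box goes here. The rails are 14 mm wide, 85 mm long up from the ledge, centred 44 mm either side of the middle: the gap between (74 mm) lets a finger in under the box from the high end, open for 35 mm below the rails' upper face along the box's upper half.
- spare_rack_seat (a point): Where the box's centre comes to be when it lies centred on the empty rack: at x = -0.6, y = 0, z = 77.2 mm in that rack's frame. Axes as the rack's (x level, not along the slope).
- jar_center (a point): Bystander: an amber jar, 64 mm across and 85 mm high; its centre.
- carton_center (a point): Bystander: a closed paper carton, 60 x 130 x 45 mm; its centre.
- bin_center (a point): Bystander: a clear empty plastic bin, 110 x 160 x 60 mm; its centre.
Mind the look-alikes: they are no part of the job. Several things have the shape of the lid; the one meant has the colours described above.

How it is judged:
On the way, in this order (a step that is already met when the one before it is completed fails the run):
1. the box is lifted off its rack, lid shut (distance of box_center from where it was at the start of the episode above 0.06 m and distance between lid_face and box_mouth below 0.008 m and angle between the z axis of tin and the z axis of lid, either way round below 0.12 rad), for 0.1 s.
2. the box is set down on the empty rack while still held: its centre within 30 mm of the seat, the lid facing down, with the fingers on it (distance between box_center and spare_rack_seat below 0.03 m and angle between tin's own z axis and vertical above 1.9 rad and contact force between the fingers and tin above 0.5 N), for 0.1 s.
At the end, for the whole second after the job is handed in: The box rests released on the once empty rack, lid against the rails (135 degrees from up, within 10), long side on the ledge (box centre and lid face within 12 mm in rack x and z), within 30 mm of the middle and 0.2 rad of parallel sideways; lid shut (8 mm, 0.12 rad) (x of box_center in the frame of spare_rack between -0.0126 and 0.0114 m and y of box_center in the frame of spare_rack between -0.03 and 0.03 m and z of box_center in the frame of spare_rack between 0.0652 and 0.0892 m and x of lid_face in the frame of spare_rack between -0.0324 and -0.0084 m and z of lid_face in the frame of spare_rack between 0.0454 and 0.0694 m and angle between the y axis of tin and the y axis of spare_rack, either way round below 0.2 rad and angle between tin's own z axis and vertical between 2.186 and 2.526 rad and distance between lid_face and box_mouth below 0.008 m and angle between the z axis of tin and the z axis of lid, either way round below 0.12 rad and linear speed of each of tin, lid below 0.02 m/s and angular speed of tin below 0.2 rad/s); the robot touches nothing.
It fails at once if the lid comes open (its middle more than 15 mm from shut, or tilted more than 0.25 rad) (distance between lid_face and box_mouth above 0.015 m or angle between the z axis of tin and the z axis of lid, either way round above 0.25 rad).
It fails at once if a bystander is moved more than 30 mm (distance of any of jar_center, carton_center, bin_center from where it was at the start of the episode above 0.03 m).
It also fails if it takes over 50 s, if anything falls off the work surface, if the arm or the gripper's body presses on something with over 40 N, if the wrist force passes 120 N, or if a joint passes its speed limit or range.

### The arm

A 6-joint arm with a two-finger parallel gripper is mounted at the origin on the work surface. World frame = base frame: x ahead of the robot, y to its left, z up, the work surface at z = 0. Lengths are in m, angles in rad, forces in N, time in s.
With the tool pointing down it reaches from about 0.4 to 0.925 m from the base axis. Payload 3.4 kg.
Tool frame: the origin (TCP) lies on the front face of the gripper's body, between the roots of the fingers; the fingertips stand arm.tip_extent ahead of it and the grasp point (between the pads) lies 54 mm ahead of it (arm.tip_extent is the distance from the TCP to the fingertips, in m); z points along the fingers, y is the line along which they close (so a half turn about z gives the same grasp; the last joint's range is limited). The gripper opens to 85 mm and grips with 20 to 120 N. Pads are 22 mm wide; open, the fingers measure 114 mm over their backs; the gripper's body (76 mm by 85 mm) begins 54 mm behind the grasp point. The pads swing forward as they close: fully open they stand 13 mm farther back than shut.
Start: joints at [1.187, 0.307, 1.506, -0, 1.328, -0.073], TCP at [0.176, 0.547, 0.304] pointing down, gripper open.
Joint ranges: [-3.12, 3.12], [-1.05, 2.28], [0.14, 2.33], [-1.42, 4.57], [0.1, 2.73], [-2.68, 2.68]. Speed limits (rad/s): [2.57, 2.57, 3.14, 3.14, 3.14, 3.14].

### API

Orientations are given as a unit quaternion [w, x, y, z].
In Python, from bench import observe, imaging, workorder, spotter, arm gives the robot as it stands. The module is installed in compiled form; this text tells all that it offers.
- The arm moves only by the tool carry_out, never from a script. Its argument "motion" is a list of rows, each a list of 4 numbers: the shift along the tool's x, y, z in mm, then the turn about the tool's z in degrees. A call has 1 to 8 rows; each row shifts and turns the commanded pose from where the row before left it, along the tool's axes as they then stand; what a row does not reach is not made up. A row lasts 1/8 s, in which the tool goes at most 62.5 mm and 10.7 degrees, less where a joint would pass 70% of its speed; a pose out of reach is approached as far as the arm can. A call is refused whole if a number of a shift passes 62.5 or a number of a turn 10.7, either way. A call with a gripper value outside its range is refused whole. "jaw" is the closure in counts, from 0 (fully open) to 255 (shut), set as the call begins (left out, the last holds). The fingers move at their own pace and stop on an object; "force" is the grip in N (left out, the last holds). Time passes only in rows, so rows that do not move let the fingers close. It gives the time, the measured TCP pose, the force, the opening and the grip force at its end, in the units of the state.
- observe(): the state, without advancing time (a new reading comes with each control period).
- imaging.get_image(name): name is "side" or "top" or "wrist"; returns a dict with "color" (480x640x3 uint8, red, green, blue), "intrinsics" (3x3 intrinsics, pixels), "R" (3x3) and "t" (3): a world point X has camera coordinates R X + t. Camera axes: x right, y down, z forward; pixel columns grow to the right and rows downward; lengths in m; the calibration is good to about 2 mm. The wrist camera is an equidistant fisheye: a pixel r from the principal point sees the ray r / f radians off the axis. A picture is of the moment at which its call begins. There is no depth.
- workorder.sign_off(): hands the job in; it is judged then, once.
Trained networks look in a picture, given as the dict that the camera call returned (one of the last four; its "shot" number tells which), for a name from the list of things; names that differ only in an ending like _2 or _b are one class to them, and where a whole thing is asked for, a point or a joint stands for the part that bears it (a point fixed in the world has none). Each returns a list of dicts, best first, with "score" (0 to 1); they miss things now and then, are a little off and sometimes report something else, mostly with a low value. They report only what shows in the picture. A call takes as long as a camera call. They do not tell look-alikes from the thing itself.
- spotter.find_in(target, picture): "at" ([x, y, z] in m, in the coordinates of the camera as it stood for that picture, good to about 4 mm: the middle of the surface that is visible of it).
The state is a dict: "t": time; "joint_positions": joint angles; "qvel": joint speeds; "tau": joint torques, N m; "tool_pos": TCP position; "tcp_rot": TCP orientation; "ft_force": force on the tool from outside, world axes, zero at the start; "moment": the same for the moment, N m; "gripper_width": finger opening in m; "grip_force": force on a finger pad.
Only numpy, scipy, OpenCV 4.12 (cv2) and the standard library are available. Lean on these libraries where they do the work, as an engineer would, in place of code of your own. Each camera call takes 0.05 s, during which the arm holds its last target. There are 200 camera calls.

## Working session

There is one attempt and no reset: what is moved stays moved. The work goes in short steps, Python scripts to look and compute and a tool call to move; the robot and the scene stay as the last step left them, time stands still between calls to the robot, and variables do not carry over. Pictures are saved under pics/ and viewed, at most 10 in all, crops included, and the job is handed in when it is done.

Besides the shell and the picture viewer there is one more tool, called by a JSON object that holds its "method" and its "body", one argument or row to a line. carry_out: Moves the arm, as the interface text tells. Its arguments: {"type":"object","properties":{"motion":{"type":"array","items":{"type":"array","items":{"type":"number"}}},"jaw":{"type":"number"},"force":{"type":"number"}},"required":["motion"]}

```bash
mkdir -p pics; ls; cat > h.py <<'E'
from bench import observe, imaging, workorder, spotter, arm
import numpy as np, cv2
from scipy.spatial.transform import Rotation as Rn
def world(p,at): return np.array(p["R"]).T@(np.array(at)-np.array(p["t"]))
def proj(p,X):
    c=np.array(p["R"])@np.array(X)+np.array(p["t"]); u=np.array(p["intrinsics"])@c; return u[:2]/u[2]
E
python3 - <<'E'
from h import *
print(arm.tip_extent, observe())
for n in ("side","top"):
    p=imaging.get_image(n); cv2.imwrite(f"pics/{n}0.png",p["color"][:,:,::-1])
    for t in ("box_center","lid_face","tin","lid","full_rack","spare_rack","jar_center","carton_center","bin_center"):
        for d in spotter.find_in(t,p)[:4]:
            w=world(p,d["at"]); print(n,t,round(d["score"],2),w.round(3),proj(p,w).round(0))
    print(n, "cam at", world(p,[0,0,0]).round(3), "fwd", np.array(p["R"])[2].round(2))
print(observe()["t"])
E
```

```text
pics
0.0726 {'t': 0.0, 'joint_positions': array([ 1.18653381e+00,  3.07581397e-01,  1.50766883e+00, -4.34634407e-05,
        1.32838458e+00, -7.34889937e-02]), 'qvel': array([-0.0007681 , -0.00201913,  0.00075565,  0.00106677,  0.00028271,
       -0.00167562]), 'tau': array([-4.76939786e-04, -4.57550740e+01, -2.51916361e+01, -3.65945789e-04,
        1.30793767e-02, -4.30967731e-06]), 'tool_pos': array([0.17565755, 0.54694193, 0.30297779]), 'tcp_rot': array([-2.11123796e-04,  1.54756958e-01,  9.87952044e-01, -9.99234731e-04]), 'ft_force': array([0.48098303, 0.35683809, 0.54194677]), 'moment': array([ 0.02378171, -0.00178369,  0.00521842]), 'grip_force': 0.0, 'gripper_width': 0.08524593391908826}
side box_center 0.95 [ 0.567 -0.26   0.11 ] [362. 296.]
side box_center 0.72 [0.627 0.399 0.051] [274. 163.]
side lid_face 0.73 [ 0.619 -0.033  0.007] [333. 262.]
side lid_face 0.72 [ 0.392 -0.189  0.012] [258. 335.]
side lid_face 0.59 [ 0.573 -0.244  0.126] [362. 283.]
side tin 0.71 [ 0.568 -0.269  0.103] [365. 302.]
side lid 0.94 [ 0.398 -0.189  0.011] [261. 334.]
side lid 0.84 [ 0.613 -0.03
[... 543 characters left out ...]
 0.105] [405. 252.]
top lid_face 0.9 [ 0.397 -0.181  0.004] [373. 316.]
top lid_face 0.85 [ 0.614 -0.03   0.008] [322. 243.]
top lid_face 0.61 [ 0.586 -0.212  0.105] [386. 245.]
top tin 0.86 [ 0.567 -0.264  0.105] [405. 252.]
top lid 0.87 [ 0.593 -0.214  0.1  ] [387. 243.]
top lid 0.77 [ 0.394 -0.183  0.009] [374. 317.]
top lid 0.6 [ 0.612 -0.034  0.014] [323. 243.]
top full_rack 0.93 [ 0.563 -0.19  -0.002] [375. 260.]
top spare_rack 0.77 [0.579 0.173 0.003] [254. 254.]
top jar_center 0.8 [0.631 0.409 0.087] [168. 230.]
top carton_center 0.59 [ 0.764 -0.039  0.044] [325. 191.]
top bin_center 0.75 [ 0.581 -0.483  0.005] [473. 254.]
top cam at [ 0.256 -0.02   1.556] fwd [ 0.21  0.01 -0.98]
1.0
```

View pics/side0.png

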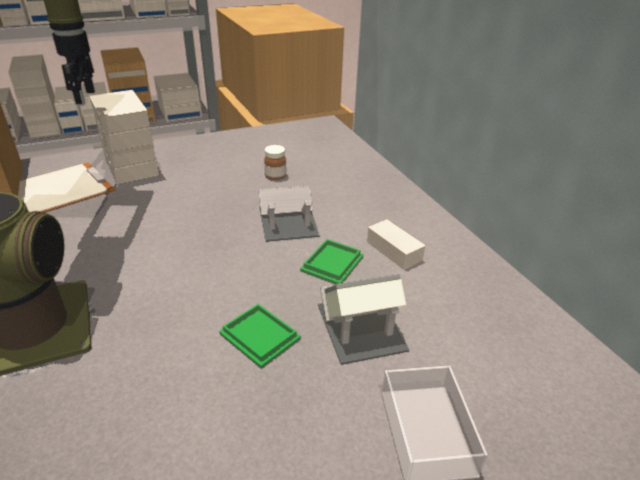

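View pics/top0.png

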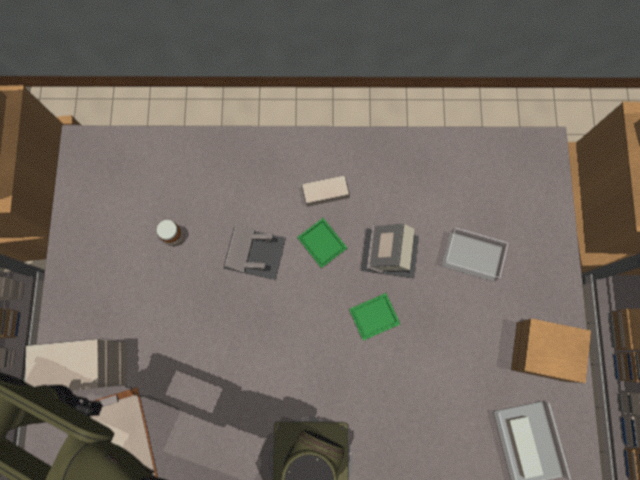

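The side view shows the box on its rack at (362,296), the empty rack at (286,210), and green lid look-alikes at (260,334) and (332,261). The top view shows the box's grey lid, with its label, at (387,245) facing +y. Both racks slope down towards +y.

There are three lid-shaped things: two green plates lying on the table, and the grey one on the box. Grey with a paper label matches the description. The top view already shows it clearly, and I'll confirm it with a crop.

The tool needs a 45° tilt towards +y, but the moves only turn it about its own z. I'll test whether the arm tilts when it is pushed against its reach limit at azimuth 90°, high above the table.

{"method": "carry_out", "body": {
  "motion": [
    [43,-14,-60,-4.5],
    [43,-10,-60,-4.5],
    [43,-6,-60,-4.5],
    [43,-3,-60,-4.5],
    [0,30,-60,0],
    [0,40,-60,0],
    [0,40,-60,0],
    [0,40,-60,0]
  ],
  "jaw": 0
}}

```text
t: 2.0
tool_pos: [0.0275, 0.6695, 0.7035]
tcp_rot: [0.0, -0.002, 1.0, 0.004]
ft_force: [1.2, 0.9, 1.7]
gripper_width: 0.0854
grip_force: 0.0
```

```bash
python3 - <<'E'
from h import *
s=observe(); print(s["t"],s["tool_pos"].round(3),s["joint_positions"].round(3)); print(Rn.from_quat(s["tcp_rot"],scalar_first=True).as_matrix().round(3))
p=imaging.get_image("top"); c=p["color"][205:290,340:440,::-1]; cv2.imwrite("pics/crop.png",cv2.resize(c,None,fx=6,fy=6,interpolation=3))
E
```

```text
2.0 [0.028 0.67  0.703] [ 1.467  0.502  0.213  0.     2.419 -0.108]
[[-1.    -0.004  0.   ]
 [-0.004  1.     0.008]
 [-0.001  0.008 -1.   ]]
```

View pics/crop.png

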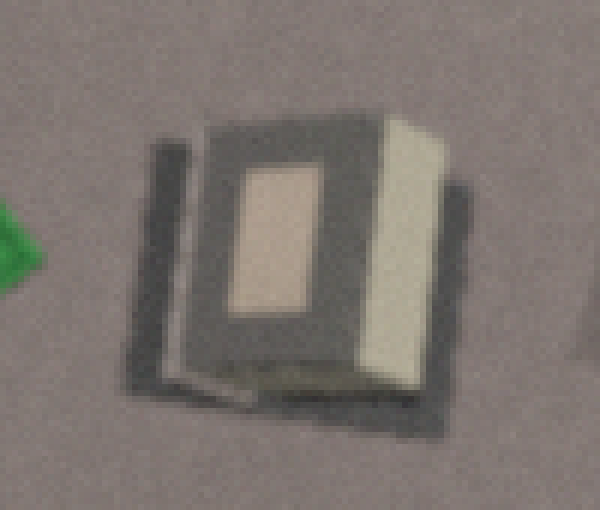

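The crop confirms it: grey lid with a paper label, on the white tray. The high side is at the right of the crop (-y), and the rack is yawed by about 8°. The arm is now close to its reach limit (joint 3 at 0.21), so I'll push past it.

{"method": "carry_out", "body": {
  "motion": [
    [0,40,-40,0],
    [0,40,-40,0],
    [0,40,-40,0]
  ]
}}

```text
t: 2.42
tool_pos: [0.0238, 0.6931, 0.7182]
tcp_rot: [0.002, -0.002, 0.999, 0.05]
ft_force: [-1.5, 0.1, 0.4]
gripper_width: 0.0852
grip_force: 0.0
```

```bash
cat >> h.py <<'E'
def st():
    s=observe(); M=Rn.from_quat(s["tcp_rot"],scalar_first=True).as_matrix()
    print(round(s["t"],2),s["tool_pos"].round(4),"q",s["joint_positions"].round(3),"ft",s["ft_force"].round(1),"w",round(s["gripper_width"],4),"g",s["grip_force"]); print(M.round(3)); return s,M
E
python3 -c "from h import *; st()"
```

```text
2.42 [0.0238 0.6931 0.7182] q [ 1.473  0.518  0.144  0.009  2.38  -0.095] ft [-1.5  0.1  0.4] w 0.0852 g 0.0
[[-1.    -0.004  0.004]
 [-0.003  0.995  0.099]
 [-0.004  0.099 -0.995]]
```

Pushing past the limit does tilt the tool, and the tilt stays. I'll keep pushing.

{"method": "carry_out", "body": {
  "motion": [
    [0,60,-60,0],
    [0,60,-60,0],
    [0,60,-60,0],
    [0,60,-60,0],
    [0,60,-60,0],
    [0,60,-60,0]
  ]
}}

```text
t: 3.18
tool_pos: [0.0157, 0.7026, 0.777]
tcp_rot: [0.005, -0.002, 0.986, 0.166]
ft_force: [0.3, 0.0, -0.1]
gripper_width: 0.0851
grip_force: 0.0
```

```bash
python3 -c "from h import *; st()"
```

```text
3.17 [0.0157 0.7026 0.777 ] q [ 1.48   0.449  0.144  0.025  2.216 -0.076] ft [ 0.3  0.  -0.1] w 0.0851 g 0.0
[[-1.    -0.005  0.01 ]
 [-0.002  0.945  0.327]
 [-0.011  0.327 -0.945]]
```

{"method": "carry_out", "body": {
  "motion": [
    [0,62,-20,0],
    [0,62,-20,0],
    [0,62,-20,0],
    [0,62,-20,0],
    [0,62,-20,0],
    [0,62,-20,0],
    [0,62,-20,0],
    [0,62,-20,0]
  ]
}}

```text
t: 4.18
tool_pos: [0.0077, 0.8111, 0.8117]
tcp_rot: [0.008, -0.002, 0.944, 0.33]
ft_force: [0.6, -0.0, -0.0]
gripper_width: 0.0854
grip_force: 0.0
```

```bash
python3 -c "from h import *; st()"
```

```text
4.17 [0.0077 0.8111 0.8117] q [ 1.498  0.472  0.144  0.032  1.853 -0.057] ft [ 0.6 -0.  -0. ] w 0.0854 g 0.0
[[-1.    -0.009  0.014]
 [ 0.002  0.782  0.623]
 [-0.017  0.623 -0.782]]
```

The tool is at 38.5° of tilt. Before finishing the tilt I'll fit the rack yaws. I'm taking the box corners from the crop and fetching a crop of the spare rack.

```bash
cat > fit.py <<'E'
from h import *
from scipy.optimize import least_squares
def w(q,P):
    c,s=np.cos(q[2]),np.sin(q[2]); P=np.atleast_2d(P)
    return np.c_[q[0]+c*P[:,0]-s*P[:,1], q[1]+s*P[:,0]+c*P[:,1], P[:,2]]
def fit(views,q0):
    f=lambda q: np.concatenate([(np.array([proj(p,X) for X in w(q,P)])-uv).ravel() for p,P,uv in views])
    r=least_squares(f,q0,loss="soft_l1"); return r.x, f(r.x).reshape(-1,2)
E
python3 - <<'E'
from fit import *
import pickle
t=imaging.get_image("top"); s=imaging.get_image("side")
pickle.dump((t,s),open("views.pkl","wb"))
P=np.array([[-16.2,-60,132.4],[-16.2,60,132.4],[-55.8,-60,92.8],[-55.8,60,92.8],[54.6,-60,61.6],[54.6,60,61.6]])/1e3
# rack y ~ world -x : y=+60 is image bottom
uv=np.array([[385,115],[360,372],[447,140],[425,388],[205,127],[185,375]])
uv=(uv+.5)/6-.5+[340,205]
q,res=fit([(t,P,uv)],[.57,-.24,1.48]); print(q.round(4),np.degrees(q[2]),res.round(1))
k=lambda im:cv2.resize(im,None,fx=5,fy=5,interpolation=cv2.INTER_CUBIC)
cv2.imwrite("pics/spare.png",np.hstack([k(t["color"][220:285,215:295]),k(s["color"][180:245,250:325])])[:,:,::-1])
E
```

```text
[ 0.5846 -0.2314  1.4575] 83.50992552076967 [[-1.1 -0.6]
 [-0.7 -1.2]
 [ 0.2  0.4]
 [ 0.5  0.4]
 [ 0.8  1. ]
 [ 0.1 -0.1]]
```

View pics/spare.png

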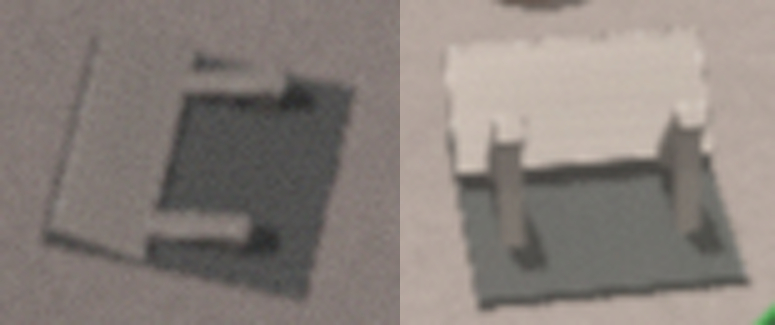

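```bash
python3 - <<'E'
from fit import *
import pickle
t,s=pickle.load(open("views.pkl","rb"))
L=lambda y:[.0617,y/1e3,.0687]; R=lambda y:[-.0451,y/1e3,.0821]
Pt=np.array([L(-66),L(66),R(-51),R(-37),R(37),R(51)]); ut=np.array([[95,37],[48,235],[292,72],[285,97],[252,215],[247,240]])
Ps=np.array([L(66),L(-66),R(51),R(37),R(-37),R(-51)]); us=np.array([[447,47],[698,32],[490,120],[522,118],[675,106],[707,104]])
ut=(ut+.5)/5-.5+[215,220]; us=(us-[400,0]+.5)/5-.5+[250,180]
for v in ([(t,Pt,ut)],[(s,Ps,us)],[(t,Pt,ut),(s,Ps,us)]):
    q,res=fit(v,[.58,.18,1.3]); print(q.round(4),np.degrees(q[2]).round(1),abs(res).mean().round(2))
q2=q; q1=np.array([.5846,-.2314,1.4575])
for n,q in (("full",q1),("spare",q2)):
    print(n,"boxcentre",w(q,[-.0006,0,.0772]))
nn=[np.array([np.cos(q[2]),np.sin(q[2]),1])/2**.5 for q in (q1,q2)]
tt=np.cross(nn[1],nn[0]); tt/=np.linalg.norm(tt); print("t",tt,np.degrees(np.arccos(nn[0]@nn[1])))
E
```

```text
[0.5808 0.1676 1.3854] 79.4 1.28
[0.5844 0.1721 1.3432] 77.0 0.62
[0.5822 0.1682 1.3636] 78.1 1.13
full boxcentre [[ 0.58453217 -0.23199615  0.0772    ]]
spare boxcentre [[0.5820551  0.16760444 0.0772    ]]
t [-0.11290473 -0.6984299   0.70671649] 3.8053912953839193
```

Both racks are fitted. Full rack yaw is 83.5° and spare rack yaw is 78°, so one tool axis of about (0.11, 0.70, -0.71) suits both. I'll move to azimuth ~40° and push outwards there to finish the tilt.

{"method": "carry_out", "body": {
  "motion": [
    [-55,-20,-15,0],
    [-55,-20,-15,0],
    [-55,-20,-15,0],
    [-55,-20,-15,0],
    [-55,-20,-15,0],
    [-55,-20,-15,0],
    [-55,-20,-15,0],
    [-55,-20,-15,0]
  ]
}}

```text
t: 5.28
tool_pos: [0.4486, 0.6087, 0.8136]
tcp_rot: [0.009, -0.002, 0.944, 0.329]
ft_force: [-0.5, 1.2, -0.2]
gripper_width: 0.0851
grip_force: 0.0
```

```bash
python3 -c "from h import *; s,M=st(); print(np.array([.8,.6,0])@M, np.array([0,0,1])@M)"
```

```text
5.28 [0.4486 0.6087 0.8136] q [ 0.692  0.444  0.189  0.535  1.971 -0.534] ft [-0.5  1.2 -0.2] w 0.0851 g 0.0
[[-1.    -0.01   0.015]
 [ 0.002  0.783  0.622]
 [-0.017  0.622 -0.783]]
[-0.79892327  0.46221136  0.3848146 ] [-0.01746846  0.62172658 -0.78303954]
```

{"method": "carry_out", "body": {
  "motion": [
    [-48,28,23,0],
    [-48,28,23,0],
    [-48,28,23,0],
    [-48,28,23,0],
    [-48,28,23,0]
  ]
}}

```text
t: 5.9
tool_pos: [0.6102, 0.7134, 0.7097]
tcp_rot: [0.045, 0.011, 0.921, 0.386]
ft_force: [0.0, 0.5, -0.6]
gripper_width: 0.0856
grip_force: 0.0
```

```bash
python3 -c "from h import *; s,M=st(); print(np.array([.8,.6,0])@M, np.array([0,0,1])@M)"
```

```text
5.9 [0.6102 0.7134 0.7097] q [ 0.655  0.654  0.145  0.537  1.696 -0.641] ft [ 0.   0.5 -0.6] w 0.0856 g 0.0
[[-0.996 -0.015  0.092]
 [ 0.055  0.702  0.71 ]
 [-0.075  0.712 -0.698]]
[-0.76367295  0.40903404  0.49949453] [-0.07505023  0.71219555 -0.6979577 ]
```

Tool z is now (0.09, 0.71, -0.70), within about 1.5° of the ideal. I'll travel over to the full rack.

{"method": "carry_out", "body": {
  "motion": [
    [1,-55,-23,0.7],
    [1,-55,-23,0.7],
    [1,-55,-23,0.7],
    [1,-55,-23,0.7],
    [0,-55,-23,0.7],
    [0,-55,-23,0.7],
    [0,-55,-23,0.6],
    [0,-55,-23,0.6]
  ]
}}

```text
t: 6.9
tool_pos: [0.5771, 0.2787, 0.5269]
tcp_rot: [0.027, 0.053, 0.92, 0.388]
ft_force: [1.0, -0.7, -1.4]
gripper_width: 0.0855
grip_force: 0.0
```

```bash
cat >> h.py <<'E'
c1=np.array([.5845,-.232,.0772]); c2=np.array([.5821,.1676,.0772])
n1=np.array([np.cos(1.4575),np.sin(1.4575),1])/2**.5; n2=np.array([np.cos(1.3636),np.sin(1.3636),1])/2**.5
def to(M,p,target): print("tool shift mm",(1e3*(np.array(target)-p)@M).round(1))
E
python3 -c "
from h import *; s,M=st(); t=M[:,2]
to(M,s['tool_pos'],c1-t*.2276); print('n1 in tool',n1@M,'n2',n2@M)"
```

```text
6.9 [0.5771 0.2787 0.5269] q [ 0.044  0.204  1.321  0.787  1.48  -1.43 ] ft [ 1.  -0.7 -1.4] w 0.0855 g 0.0
[[-0.993  0.077  0.092]
 [ 0.119  0.694  0.71 ]
 [-0.009  0.716 -0.698]]
tool shift mm [ -64.1 -675.8 -275.8]
n1 in tool [-0.00221047  0.99991398  0.01292852] n2 [-0.06852497  0.99758423  0.01140348]
```

{"method": "carry_out", "body": {
  "motion": [
    [-5,-56,-23,0],
    [-5,-56,-23,0],
    [-5,-56,-23,0],
    [-5,-56,-23,0],
    [-5,-56,-23,0],
    [-5,-56,-23,0],
    [-5,-56,-23,0],
    [-5,-56,-23,0]
  ]
}}

```text
t: 7.9
tool_pos: [0.5662, -0.1676, 0.3347]
tcp_rot: [0.027, 0.053, 0.92, 0.388]
ft_force: [1.0, -0.4, 1.3]
gripper_width: 0.0855
grip_force: 0.0
```

{"method": "carry_out", "body": {
  "motion": [
    [-5,-56,-23,0],
    [-5,-56,-23,0],
    [-5,-56,-23,0],
    [-5,-56,-23,0],
    [0,0,0,0]
  ]
}}

```text
t: 8.52
tool_pos: [0.5595, -0.3929, 0.235]
tcp_rot: [0.026, 0.056, 0.919, 0.388]
ft_force: [0.1, 0.4, 0.5]
gripper_width: 0.0855
grip_force: 0.0
```

```bash
python3 - <<'E'
from h import *
s,M=st(); t=M[:,2]
to(M,s['tool_pos'],c1-t*.0776); print('n1 in tool',n1@M)
im=[]
for n in ("wrist","side"):
    p=imaging.get_image(n); im.append(p)
    for k in ("box_center","lid_face","tin"):
        for d in spotter.find_in(k,p)[:1]: print(n,k,round(d["score"],2),world(p,d["at"]).round(4))
a=im[0]["color"]; b=im[1]["color"][200:350,270:430]
cv2.imwrite("pics/w1.png",np.hstack([cv2.resize(a,(440,330)),cv2.resize(b,(352,330),interpolation=2)])[:,:,::-1])
print(im[0]["intrinsics"], world(im[0],[0,0,0])-s["tool_pos"])
E
```

```text
8.53 [ 0.5595 -0.3929  0.235 ] q [-0.902  0.743  1.121  0.564  1.852 -2.355] ft [0.1 0.4 0.5] w 0.0855 g 0.0
[[-0.992  0.082  0.092]
 [ 0.123  0.692  0.711]
 [-0.005  0.717 -0.697]]
tool shift mm [ -4.1   0.3 149.1]
n1 in tool [0.0037442  0.99989419 0.01405635]
wrist box_center 0.64 [ 0.5717 -0.2638  0.1116]
wrist lid_face 0.83 [ 0.5795 -0.2503  0.1272]
wrist tin 0.62 [ 0.5688 -0.2676  0.1104]
side box_center 0.62 [ 0.566  -0.2632  0.1079]
side lid_face 0.95 [ 0.5691 -0.2438  0.1241]
side tin 0.62 [ 0.5661 -0.266   0.1092]
[[371.64829954   0.         316.67295523]
 [  0.         371.64829954 239.50182831]
 [  0.           0.           1.        ]] [-0.08747055 -0.04061405  0.04864762]
```

View pics/w1.png

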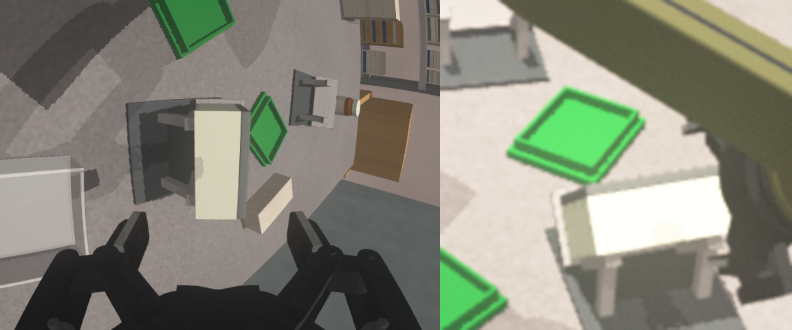

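The wrist view shows the white upper end face of the box at (195–240, 108–220), with the rails to its left and the lid strip to its right. I'll refine the box's sideways position from those corners, since the networks put x about 12 mm lower than my fit.

```bash
python3 - <<'E'
from fit import *
p=imaging.get_image("wrist"); f=p["intrinsics"][0][0]; c0=p["intrinsics"][:2,2] if hasattr(p["intrinsics"],"shape") else np.array(p["intrinsics"])[:2,2]
im=p["color"].astype(int); mask=((im.min(2)>170)).astype(np.uint8); mask[:, :270]=0; mask[:,365:]=0; mask[:140]=0; mask[330:]=0
cs,_=cv2.findContours(mask,0,2); cm=max(cs,key=cv2.contourArea); ap=cv2.approxPolyDP(cm,6,True)[:,0]; print(ap.tolist(), cv2.contourArea(cm))
def pf(X):
    c=np.array(p["R"])@X+p["t"]; th=np.arctan2(np.hypot(c[0],c[1]),c[2]); return c0+f*th*c[:2]/np.hypot(c[0],c[1])
u=np.array([-1,0,1])/2**.5; n=np.array([1,0,1])/2**.5
C=np.array([-.0006,0,.0772]); P=np.array([C+.05*u+n*h+np.array([0,y,0]) for h,y in ((-.028,.06),(.018,.06),(.018,-.06),(-.028,-.06))])
b=cm[:,0].astype(float); from scipy.optimize import least_squares
uv=np.array([b[np.argmin(b@d)] for d in ([1,1],[-1,1],[-1,-1],[1,-1])]); print(uv.tolist())
fn=lambda q:(np.array([pf(X) for X in w(q,P)])-uv).ravel()
r=least_squares(fn,[.5846,-.2314,1.4575]); print(r.x.round(4),fn(r.x).round(1), "old",fn([.5846,-.2314,1.4575]).round(1)); print("centre",w(r.x,C))
E
```

```text
[[273, 160], [273, 226], [291, 227], [298, 244], [289, 260], [274, 262], [275, 316], [332, 318], [339, 161]] 9032.0
[[273.0, 160.0], [339.0, 161.0], [332.0, 318.0], [275.0, 316.0]]
[ 0.588  -0.2277  1.429 ] [-0.9 -0.5  1.1 -0.2  1.4  0.1 -0.9  1. ] old [-7.7 -1.7 -4.6 -3.  -0.6 -1.3 -3.3  0.6]
centre [[ 0.58793846 -0.22824863  0.0772    ]]
```

{"method": "carry_out", "body": {
  "motion": [
    [-6,2.5,40,0],
    [0,0,40,0],
    [0,0,20,0],
    [0,0,15,0],
    [0,0,10,0],
    [0,0,0,0]
  ]
}}

```text
t: 9.72
tool_pos: [0.5784, -0.2986, 0.1537]
tcp_rot: [0.027, 0.053, 0.92, 0.388]
ft_force: [-0.7, -0.2, 0.6]
gripper_width: 0.0849
grip_force: 0.0
```

```bash
python3 - <<'E'
from h import *
s,M=st(); t=M[:,2]
to(M,s['tool_pos'],np.array([.587,-.229,.0772])-t*.0776)
a=imaging.get_image("wrist")["color"]; b=imaging.get_image("side")["color"][220:350,290:430]
cv2.imwrite("pics/w2.png",np.hstack([cv2.resize(a[100:,100:540],(440,380)),cv2.resize(b,(355,380),interpolation=2)])[:,:,::-1])
E
```

```text
9.72 [ 0.5784 -0.2986  0.1537] q [-0.803  0.754  1.335  0.594  1.615 -2.409] ft [-0.7 -0.2  0.6] w 0.0849 g 0.0
[[-0.993  0.076  0.091]
 [ 0.118  0.693  0.711]
 [-0.009  0.716 -0.698]]
tool shift mm [ 0.4 -5.9 26. ]
```

View pics/w2.png

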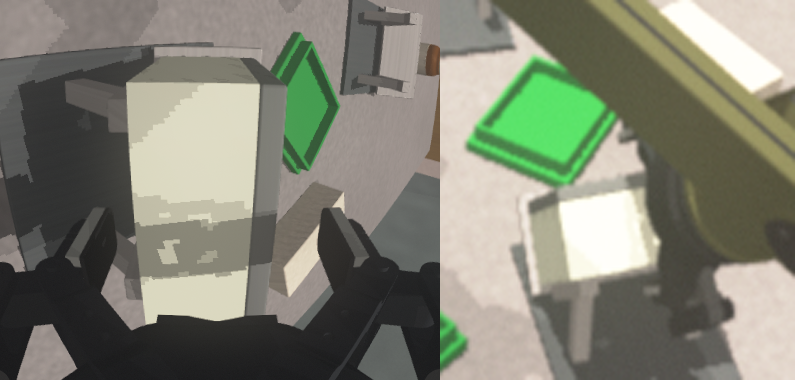

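The wrist view shows the fingers straddling the box, left finger in the gap below it. The box, spanning (143–270), sits slightly left of the middle, so I'll shift -5 mm in y and go in 26 mm.

{"method": "carry_out", "body": {
  "motion": [
    [0,-5,6,0],
    [0,0,10,0],
    [0,0,10,0],
    [0,0,0,0]
  ]
}}

```text
t: 10.32
tool_pos: [0.58, -0.2827, 0.1311]
tcp_rot: [0.026, 0.053, 0.919, 0.389]
ft_force: [-0.3, -0.4, -0.6]
gripper_width: 0.0852
grip_force: 0.0
```

{"method": "carry_out", "body": {
  "motion": [
    [0,0,0,0],
    [0,0,0,0],
    [0,0,0,0],
    [0,0,0,0]
  ],
  "jaw": 255,
  "force": 50
}}

```text
t: 10.82
tool_pos: [0.5806, -0.284, 0.1328]
tcp_rot: [0.028, 0.053, 0.92, 0.388]
ft_force: [0.1, -0.0, 5.0]
gripper_width: 0.0556
grip_force: 54.0
```

```bash
python3 -c "
from h import *; s,M=st(); t=M[:,2]
to(M,s['tool_pos'],np.array([.587,-.229,.0772])-t*.0776)"
```

```text
10.82 [ 0.5806 -0.284   0.1328] q [-0.788  0.768  1.37   0.602  1.566 -2.426] ft [ 0.1 -0.   5. ] w 0.0556 g 53.97865533828735
[[-0.993  0.076  0.092]
 [ 0.119  0.693  0.711]
 [-0.01   0.717 -0.697]]
tool shift mm [ 0.7 -1.2  0.9]
```

Gripped at a 55.6 mm opening. Next I'll lift straight up.

{"method": "carry_out", "body": {
  "motion": [
    [0,4,-4,0],
    [0,8,-8,0],
    [0,14,-14,0],
    [0,20,-20,0],
    [0,25,-25,0],
    [0,25,-25,0],
    [0,20,-20,0],
    [0,8,-8,0]
  ],
  "force": 65
}}

```text
t: 11.82
tool_pos: [0.5787, -0.2862, 0.3104]
tcp_rot: [0.029, 0.052, 0.92, 0.387]
ft_force: [-0.5, -0.2, -3.7]
gripper_width: 0.0552
grip_force: 68.9
```

```bash
python3 -c "
from h import *; s,M=st(); t=M[:,2]
to(M,s['tool_pos'],c2-t*.0776+np.array([0,0,.15])); print(np.array([0,0,1])@M)"
```

```text
11.82 [ 0.5787 -0.2862  0.3104] q [-0.792  0.598  1.219  0.623  1.829 -2.245] ft [-0.5 -0.2 -3.7] w 0.0552 g 68.87949228286743
[[-0.993  0.074  0.093]
 [ 0.119  0.696  0.709]
 [-0.012  0.715 -0.7  ]]
tool shift mm [ 51.5 256.5 302.5]
[-0.01232989  0.71451261 -0.69951391]
```

{"method": "carry_out", "body": {
  "motion": [
    [4,15,18,0],
    [6,32,38,0],
    [7,36,42,0],
    [7,40,47,0],
    [7,40,47,0],
    [7,40,47,0],
    [7,34,40,0],
    [4,17,20,0]
  ]
}}

```text
t: 12.82
tool_pos: [0.5746, 0.1114, 0.2798]
tcp_rot: [0.025, 0.052, 0.92, 0.388]
ft_force: [0.7, -0.7, -3.8]
gripper_width: 0.0551
grip_force: 69.6
```

{"method": "carry_out", "body": {
  "motion": [
    [0,0,0,3],
    [0,0,0,7],
    [0,0,0,10],
    [0,0,0,10],
    [0,0,0,10],
    [0,0,0,10],
    [0,0,0,10],
    [0,0,0,10]
  ]
}}

```text
t: 13.82
tool_pos: [0.5758, 0.1085, 0.2798]
tcp_rot: [-0.202, 0.573, 0.721, 0.332]
ft_force: [0.0, -0.3, -4.0]
gripper_width: 0.0548
grip_force: 70.0
```

```bash
python3 -c "
from h import *; s,M=st(); t=M[:,2]
to(M,s['tool_pos'],c2-t*.0776+np.array([0,0,.15])); v=-n2@M; print(np.degrees(np.arctan2(-v[0],v[1])))"
```

```text
13.82 [0.5758 0.1085 0.2798] q [-0.262  0.395  1.692  0.825  1.308 -0.822] ft [ 0.  -0.3 -4. ] w 0.0548 g 69.96726393699646
[[-0.261  0.961  0.09 ]
 [ 0.693  0.122  0.711]
 [ 0.672  0.248 -0.698]]
tool shift mm [4.  0.2 1.7]
113.55164230816797
```

{"method": "carry_out", "body": {
  "motion": [
    [0,0,0,10],
    [0,0,0,10],
    [0,0,0,10],
    [0,0,0,10],
    [0,0,0,10],
    [0,0,0,10],
    [0,0,0,10],
    [0,0,0,10]
  ]
}}

```text
t: 14.82
tool_pos: [0.5758, 0.1085, 0.2798]
tcp_rot: [-0.368, 0.903, 0.184, 0.125]
ft_force: [0.5, 0.3, -4.3]
gripper_width: 0.0553
grip_force: 69.6
```

{"method": "carry_out", "body": {
  "motion": [
    [0,0,0,10],
    [0,0,0,10],
    [0,0,0,8],
    [0,0,0,5],
    [0,0,0,0],
    [0,0,0,0]
  ]
}}

```text
t: 15.58
tool_pos: [0.5763, 0.1084, 0.2801]
tcp_rot: [-0.388, 0.918, -0.077, 0.017]
ft_force: [-0.3, -0.8, -2.9]
gripper_width: 0.0549
grip_force: 69.6
```

```bash
python3 - <<'E'
from h import *
s,M=st(); t=M[:,2]
v=-n2@M; print("turn left",np.degrees(np.arctan2(-v[0],v[1])),v)
e=c2-t*.0776
to(M,s['tool_pos'],e+np.array([0,0,.10])); print("up in tool",np.array([0,0,1])@M)
for n in ("side","top","wrist"):
    p=imaging.get_image(n)
    if n!="top": cv2.imwrite(f"pics/{n}3.png",p["color"][:,:,::-1])
    for k in ("spare_rack","tin","lid_face"):
        for d in spotter.find_in(k,p)[:1]: print(n,k,round(d["score"],2),world(p,d["at"]).round(4))
a=cv2.imread("pics/side3.png")[110:270,220:360]; b=cv2.imread("pics/wrist3.png")
cv2.imwrite("pics/c3.png",np.hstack([cv2.resize(a,(350,400),interpolation=2),cv2.resize(b[:,60:600],(450,400))]))
print("expected centre",s["tool_pos"]+t*.0776)
E
```

```text
15.57 [0.5763 0.1084 0.2801] q [-0.262  0.395  1.691  0.826  1.308  1.143] ft [-0.3 -0.8 -2.9] w 0.0549 g 69.60960030555725
[[ 0.988 -0.127  0.091]
 [-0.154 -0.687  0.711]
 [-0.028 -0.716 -0.698]]
turn left 0.9904645428764298 [-0.01728486  0.99978407 -0.01153469]
tool shift mm [-0.5 32.3 36.8]
up in tool [-0.02832434 -0.71579904 -0.69773165]
side spare_rack 0.46 [0.5601 0.1357 0.2177]
side tin 0.64 [0.549  0.1326 0.257 ]
side lid_face 0.96 [ 0.3918 -0.184   0.0116]
top spare_rack 0.73 [0.541  0.1389 0.0043]
top tin 0.76 [0.5633 0.1692 0.2483]
top lid_face 0.96 [ 0.3907 -0.2028  0.0038]
wrist spare_rack 0.66 [0.5908 0.1659 0.0108]
wrist tin 0.85 [0.6116 0.1279 0.2635]
wrist lid_face 0.97 [0.6323 0.0352 0.0076]
expected centre [0.58333233 0.16358714 0.22595159]
```

View pics/c3.png

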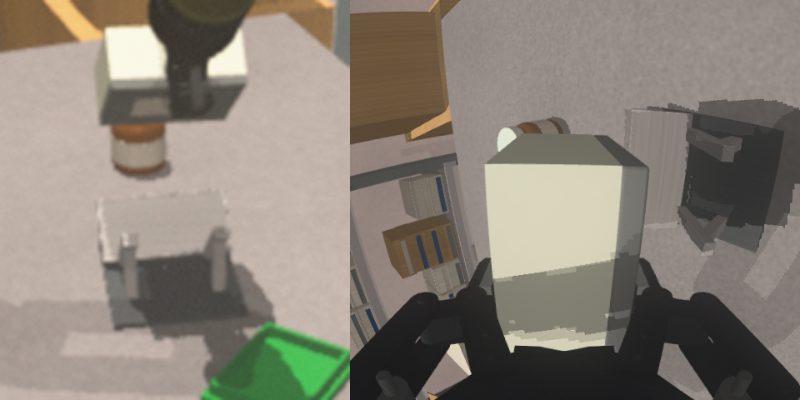

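The lid is shut and facing down, and the box is level in the hand. I'll descend over the spare rack.

{"method": "carry_out", "body": {
  "motion": [
    [0,16,18,1],
    [0,16,18,0],
    [1,16,16,0],
    [1,16,16,0],
    [1,15,14,0],
    [0,8,8,0],
    [0,0,0,0]
  ]
}}

```text
t: 17.05
tool_pos: [0.5753, 0.1124, 0.1546]
tcp_rot: [-0.389, 0.917, -0.086, 0.013]
ft_force: [-0.3, -0.2, -3.5]
gripper_width: 0.0553
grip_force: 69.7
```

```bash
python3 - <<'E'
from h import *
s,M=st(); t=M[:,2]
e=c2-t*.0776
to(M,s['tool_pos'],e); print("up in tool",np.array([0,0,1])@M, "height", s['tool_pos']-e)
a=imaging.get_image("side")["color"][130:260,240:340]; b=imaging.get_image("wrist")["color"]
cv2.imwrite("pics/c4.png",np.hstack([cv2.resize(a,(330,430),interpolation=2),cv2.resize(b[:,120:620],(450,430))])[:,:,::-1])
E
```

```text
17.05 [0.5753 0.1124 0.1546] q [-0.256  0.564  1.811  0.912  1.117  0.931] ft [-0.3 -0.2 -3.5] w 0.0553 g 69.68226671218872
[[ 0.985 -0.147  0.09 ]
 [-0.167 -0.683  0.711]
 [-0.043 -0.715 -0.697]]
tool shift mm [ 0.8 16.7 16.2]
up in tool [-0.0426431  -0.71548307 -0.69732743] height [2.18829314e-04 1.39788816e-05 2.32822642e-02]
```

View pics/c4.png

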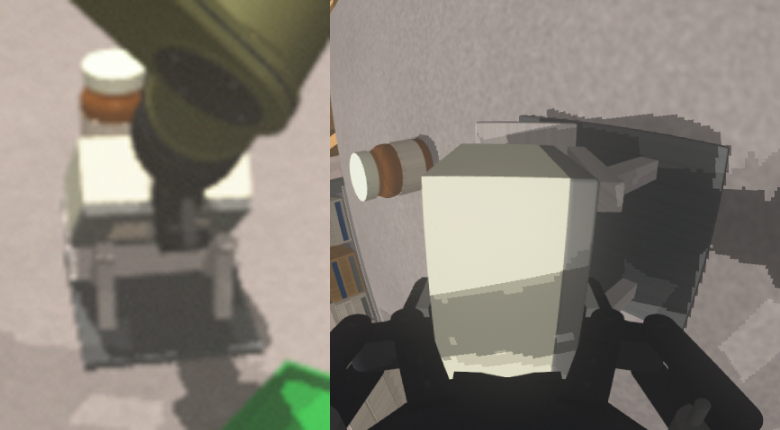

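The side crop shows the box centred over the rails (box 75–250, rails at 105 and 222), about 23 mm high. I'll lower it gently.

{"method": "carry_out", "body": {
  "motion": [
    [0,5,5,0],
    [0,4,4,0],
    [0,2,2,0],
    [0,0,0,0],
    [0,0,0,0]
  ]
}}

```text
t: 17.77
tool_pos: [0.5753, 0.1134, 0.1407]
tcp_rot: [-0.39, 0.917, -0.085, 0.014]
ft_force: [2.1, 4.3, 2.7]
gripper_width: 0.0552
grip_force: 68.9
```

{"method": "carry_out", "body": {
  "motion": [
    [0,1.5,1.5,0],
    [0,1.5,1.5,0],
    [0,0,0,0]
  ]
}}

```text
t: 18.15
tool_pos: [0.5758, 0.1145, 0.1389]
tcp_rot: [-0.392, 0.916, -0.084, 0.015]
ft_force: [0.5, 5.9, 13.7]
gripper_width: 0.0552
grip_force: 68.4
```

Contact came about 8 mm high. The force looks like the rail normal plus sliding friction, so the box is on the rails but not yet down on the ledge. I'll ease off the rails and slide down along tool z.

{"method": "carry_out", "body": {
  "motion": [
    [0,-1.5,0,0],
    [0,0,2,0],
    [0,0,2,0],
    [0,0,0,0],
    [0,0,0,0]
  ]
}}

```text
t: 18.77
tool_pos: [0.5769, 0.1175, 0.1362]
tcp_rot: [-0.39, 0.917, -0.084, 0.016]
ft_force: [1.2, 4.8, 9.5]
gripper_width: 0.0553
grip_force: 68.7
```

{"method": "carry_out", "body": {
  "motion": [
    [0,0,2,0],
    [0,0,2,0],
    [0,0,0,0],
    [0,0,0,0]
  ]
}}

```text
t: 19.27
tool_pos: [0.576, 0.1193, 0.1341]
tcp_rot: [-0.39, 0.917, -0.084, 0.015]
ft_force: [-6.2, -5.2, 19.3]
gripper_width: 0.0553
grip_force: 67.0
```

The force is now from both rail and ledge, and the box centre reads z = 0.080, so it is seated. I'll relax the preload a little and open.

{"method": "carry_out", "body": {
  "motion": [
    [0,0,-1,0],
    [0,0,0,0]
  ],
  "force": 25
}}

```text
t: 19.52
tool_pos: [0.576, 0.1192, 0.1342]
tcp_rot: [-0.39, 0.917, -0.085, 0.015]
ft_force: [-3.0, -1.2, 12.9]
gripper_width: 0.0556
grip_force: 66.0
```

{"method": "carry_out", "body": {
  "motion": [
    [0,0,0,0],
    [0,0,0,0],
    [0,0,0,0],
    [0,0,0,0]
  ],
  "jaw": 40
}}

```text
t: 20.02
tool_pos: [0.5754, 0.1187, 0.1312]
tcp_rot: [-0.389, 0.917, -0.085, 0.013]
ft_force: [-0.5, 0.9, -0.4]
gripper_width: 0.0719
grip_force: 0.0
```

```bash
python3 - <<'E'
from h import *
s,M=st()
a=imaging.get_image("side")["color"][130:260,240:340]; b=imaging.get_image("wrist")["color"]
cv2.imwrite("pics/c5.png",np.hstack([cv2.resize(a,(330,430),interpolation=2),cv2.resize(b[:,120:620],(450,430))])[:,:,::-1])
E
```

```text
20.02 [0.5754 0.1187 0.1312] q [-0.245  0.599  1.829  0.94   1.079  0.887] ft [-0.5  0.9 -0.4] w 0.0719 g 0.0
[[ 0.985 -0.146  0.091]
 [-0.167 -0.684  0.711]
 [-0.042 -0.715 -0.698]]
```

View pics/c5.png

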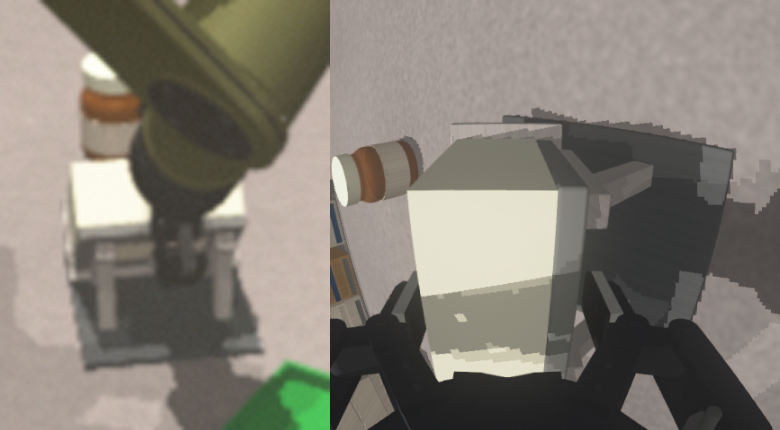

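The box lies on the rails with the lid shut, and the fingers are clear of it on both sides. I'll withdraw along the fingers.

{"method": "carry_out", "body": {
  "motion": [
    [0,0,-8,0],
    [0,0,-15,0],
    [0,0,-20,0],
    [0,0,-30,0],
    [0,0,-40,0],
    [0,0,-40,0],
    [0,0,0,0],
    [0,0,0,0]
  ]
}}

```text
t: 21.12
tool_pos: [0.5611, 0.0097, 0.2385]
tcp_rot: [-0.388, 0.917, -0.086, 0.014]
ft_force: [-0.1, 0.2, -1.1]
gripper_width: 0.072
grip_force: 0.0
```

```bash
python3 - <<'E'
from fit import *
s,M=st(); t=imaging.get_image("top"); sd=imaging.get_image("side")
for n,p in (("top",t),("side",sd),("wrist",imaging.get_image("wrist"))):
    for k in ("tin","spare_rack"):
        for d in spotter.find_in(k,p)[:1]: print(n,k,round(d["score"],2),world(p,d["at"]).round(4))
k=lambda im:cv2.resize(im,(380,380),interpolation=cv2.INTER_CUBIC)
cv2.imwrite("pics/end.png",np.hstack([k(t["color"][210:290,210:290]),k(sd["color"][150:250,240:340])])[:,:,::-1])
E
```

```text
21.12 [0.5611 0.0097 0.2385] q [-0.437  0.459  1.71   0.774  1.355  0.995] ft [-0.1  0.2 -1.1] w 0.072 g 0.0
[[ 0.985 -0.146  0.092]
 [-0.168 -0.683  0.71 ]
 [-0.041 -0.715 -0.698]]
top tin 0.76 [0.578  0.1742 0.1068]
top spare_rack 0.56 [0.5605 0.1232 0.0032]
side tin 0.44 [0.5804 0.1426 0.0034]
side spare_rack 0.85 [0.5802 0.1433 0.0014]
wrist tin 0.82 [0.585  0.1464 0.1173]
wrist spare_rack 0.62 [0.591  0.1428 0.01  ]
```

View pics/end.png

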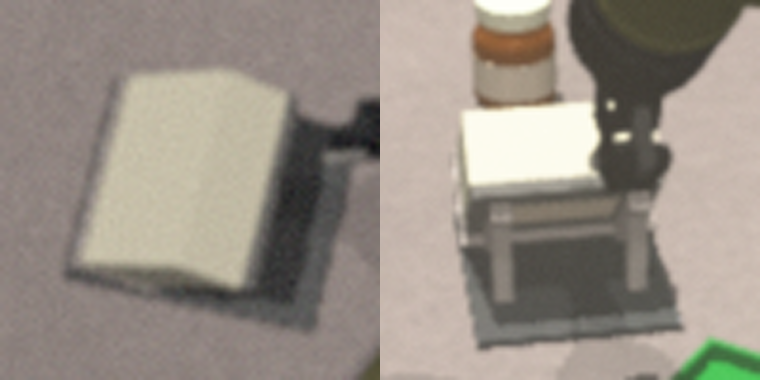

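The top and side views show the box seated squarely between the rails, white bottom up, at crop (185,180) and (540,150). One quick numeric check of the end face with the wrist camera, then I'll hand in.

```bash
python3 - <<'E'
from h import *
from scipy.optimize import least_squares
p=imaging.get_image("wrist"); K=np.array(p["intrinsics"]); f=K[0,0]; c0=K[:2,2]
im=p["color"].astype(int); m=(im.min(2)>150).astype(np.uint8); m[:,:190]=0; m[:,460:]=0; m[:100]=0
cs,_=cv2.findContours(m,0,2); b=max(cs,key=cv2.contourArea)[:,0].astype(float)
uv=np.array([b[np.argmin(b@d)] for d in ([1,1],[-1,1],[-1,-1],[1,-1])]); print(uv.tolist())
def pf(X):
    c=np.array(p["R"])@X+p["t"]; h=np.hypot(c[0],c[1]); return c0+f*np.arctan2(h,c[2])*c[:2]/h
# image left = tray bottom (+n side), right = lid side; image up = world +x (rack -y)
def cor(q):
    x,y,z,yaw,el=q; X=np.array([np.cos(yaw),np.sin(yaw),0]); Y=np.array([-X[1],X[0],0])
    N=np.cos(el)*X+np.array([0,0,np.sin(el)]); S=np.cross(Y,N)  # down-slope
    C=np.array([x,y,z]); return [C-.05*S+a*N+w*Y for a,w in ((.028,-.06),(-.018,-.06),(-.018,.06),(.028,.06))]
fn=lambda q:np.concatenate([(np.array([pf(X) for X in cor(q)])-uv).ravel()])
r=least_squares(fn,[.582,.172,.077,1.36,np.pi/4]); print(r.x.round(4),np.degrees(r.x[3:]).round(1),fn(r.x).round(1))
print(fn([.582,.172,.0772,1.36,np.pi/4]).round(1))
E
```

```text
[[271.0, 156.0], [339.0, 156.0], [336.0, 310.0], [278.0, 309.0]]
[0.5825 0.1766 0.0766 1.3632 0.7664] [78.1 43.9] [-0.1  0.1  0.1 -0.   0.1  0.  -0.  -0.1]
[4.8 0.5 6.3 0.5 4.9 1.9 4.  2.4]
```

The fit gives z = 0.0766 m against 0.0772 m for the seat, a 43.9° slope and a yaw of 78.1°. The box is seated as required, so I'm handing in.

```bash
python3 -c "from h import *; print(workorder.sign_off())"
```

```text
the job is handed in; nothing more can be done
None
```

The box is turned over and released, lid down and shut, seated against the rails and ledge in the middle of the once-empty rack; the job is handed in, but the sign-off call returned no verdict.

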